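# Free the stuck float balls from the flow tubes

## Task

The float balls are stuck at the bottoms of the tubes in the tilting flow-tube rack; some tubes may be empty. Swap the small red-capped bottle that stands on the round black spot at the end of the chute with the empty beaker on the separate round mat, never tipping either over, so that each stands upright in the middle of the other's place, and tip the rack up fully until it stands upright against its stop. Then push the cleaning rod down inside each tube that holds a ball, so that the balls drop out and roll down the chute into the beaker, put the rod back in its stand, and leave the bystanders where they are.

Things in the scene. Friction and masses are not known exactly. Their poses are not given: they have to be found in the camera images.
- station: fixed aluminium station, 156 mm wide, with two side posts 147 mm high at y = +-69 mm. Origin on the worktop under the rack's hinge line; x axis points to the back (away from the robot), y along the hinge line to the left, z up. The hinge line is 137 mm above the worktop. Under the tubes lies a chute whose side walls narrow to the front; at the back they are 125 mm above the worktop
- chute_lip (a point): middle of the front end of the chute's floor, 34 mm wide between side walls 12 mm high (their tops 97 mm above the worktop), 93 mm in front of the station's origin and 85 mm above the worktop; underside 80 mm above the worktop. The floor slopes down to it at 11 degrees
- catch_place (a point): centre of the round black spot (80 mm diameter, thin, flush with the worktop) at the chute's end, 110 mm in front of the station's origin. A beaker centred here has its rim 10 mm under the chute's lip, which overhangs it by 12 mm: slide it in and out level, from the front. Two 8 mm legs of the chute, 34 mm behind this point, leave 4 mm behind the beaker. The red-capped bottle starts here, up to 10 mm further to the front
- mat_place (a point): centre of a separate fixed round black mat, 80 mm diameter, thin, flush with the worktop; the beaker starts here
- rack (a joint): tilt of the rack about the station's hinge line, rad: 0 = tubes upright, against a stop; it starts leaning back (to station +x) by 0.55 to 0.85. Friction (0.14 N m) holds it at any angle; it takes about 1 to 4 N at the handle
- rack_handle (a point): point to grasp on the rack's handle, a black post behind the middle tube, 14 mm diameter, parallel to the tubes, that ends 18 mm above this point. In the rack's frame it is 43 mm behind and 78 mm above the hinge line, about which it swings (upright: station x = +43 mm, 215 mm above the worktop). Can be pinched from above, along the hinge line, or pushed. z axis: parallel to the tubes, up
- ball_a_center (a point): centre of a loose steel ball, 16 mm diameter, 17 g, that starts stuck at the bottom of the left (+y) tube on the rack's hinge line; None if that tube is empty in this start. Two small spring catches below it hold it: it pops out downward when pushed down the bore with about 4 to 10 N
- tube_a_mouth (a point): centre of the open top of the left (+y) clear tube of the rack (outer diameter 26 mm, round bore 19 mm, 70 mm long, open at both ends; the mouth is 58 mm above the hinge line along the tube). z axis: along the tube, out of the mouth; vertical when the rack stands upright
- ball_b_center (a point): centre of a loose steel ball, 16 mm diameter, 17 g, that starts stuck at the bottom of the middle tube on the rack's hinge line; None if that tube is empty in this start. Two small spring catches below it hold it: it pops out downward when pushed down the bore with about 4 to 10 N
- tube_b_mouth (a point): centre of the open top of the middle clear tube of the rack (outer diameter 26 mm, round bore 19 mm, 70 mm long, open at both ends; the mouth is 58 mm above the hinge line along the tube). z axis: along the tube, out of the mouth; vertical when the rack stands upright
- ball_c_center (a point): centre of a loose steel ball, 16 mm diameter, 17 g, that starts stuck at the bottom of the right (-y) tube on the rack's hinge line; None if that tube is empty in this start. Two small spring catches below it hold it: it pops out downward when pushed down the bore with about 4 to 10 N
- tube_c_mouth (a point): centre of the open top of the right (-y) clear tube of the rack (outer diameter 26 mm, round bore 19 mm, 70 mm long, open at both ends; the mouth is 58 mm above the hinge line along the tube). z axis: along the tube, out of the mouth; vertical when the rack stands upright
- rod_grip (a point): middle of the grip (18 mm diameter, 55 mm long) of the loose cleaning rod, 60 g, upright in its stand; z axis from tip to grip. A 24 mm collar lies 30 to 35 mm below this point, under it a 10 mm shaft 62 mm long; the tip is 97 mm below this point. Pushed into a tube until the collar meets the rim, the tip is 4 mm below the hinge line, enough to free a ball
- stand_mouth (a point): centre of the top rim of the fixed grey rod stand: an upright tower 38 mm diameter, 72 mm high, on a foot of 64 mm diameter, with a 15 mm bore 66 mm deep; when the rod is home its collar rests on this rim and the grip point is 35 mm above it
- beaker_mid (a point): centre of the loose clear beaker, half-way up: 58 mm diameter, 70 mm high, open top, wall 3 mm, 50 g; z up
- bottle_mid (a point): point on the axis of the loose white bottle with red cap, 40 mm above its foot: body 47 mm diameter up to 75 mm, cap 29 mm diameter, total height 88 mm, 130 g; z up
- tube_by_mid (a point): bystander: middle of a screw-cap tube with orange cap, 34 mm diameter, 114 mm tall, standing behind the work
- pot_by_mid (a point): bystander: middle of a sample pot with yellow cap, 29 mm diameter, 46 mm tall, behind the work
- stopper_by_mid (a point): bystander: middle of a black rubber stopper, 29 mm diameter, 30 mm tall, behind the work
- timer_by_mid (a point): bystander: middle of a bench timer lying flat, 66 x 66 x 16 mm, to the right of the work
Things that resemble listed ones, but are neither listed nor needed, are in the scene too. What is shaped like the part that bears beaker_mid but green is not meant.

How it is judged:
On the way, in this order (a step that is already met when the one before it is completed fails the run):
1. the beaker stands upright in the middle of the chute's spot, the bottle on the mat, both let go, and the rack is upright (horizontal distance between beaker_mid and catch_place below 0.015 m and angle between each of beaker_mid, bottle_mid's own z axis and vertical below 0.1 rad and height (world z) of beaker_mid below 0.041 m and horizontal distance between bottle_mid and mat_place below 0.02 m and height (world z) of bottle_mid below 0.046 m and value of joint rack below 0.07 rad and contact force between the fingers and beaker below 0.1 N and contact force between the fingers and bottle below 0.1 N), for 0.2 s.
2. the rod presses down on a stuck ball in its tube, with the rack upright (value of joint rack below 0.07 rad and (contact force between rod and ball_a above 0.5 N or contact force between rod and ball_b above 0.5 N or contact force between rod and ball_c above 0.5 N)).
3. every ball that was stuck lies in the beaker (horizontal distance between each of ball_a_center, ball_b_center, ball_c_center and beaker_mid below 0.026 m and z of ball_a_center in the frame of beaker_mid between -0.035 and 0.025 m and z of ball_b_center in the frame of beaker_mid between -0.035 and 0.025 m and z of ball_c_center in the frame of beaker_mid between -0.035 and 0.025 m), for 0.3 s.
At the end, for the whole second after the job is handed in: every ball present lies in the beaker; beaker upright within 15 mm of the centre of the chute's spot, bottle upright within 20 mm of the mat's centre; rack upright within 0.07 rad; rod upright in its stand, collar within 5 mm of the rim; all at rest (all of step 3 and horizontal distance between beaker_mid and catch_place below 0.015 m and angle between each of beaker_mid, bottle_mid's own z axis and vertical below 0.1 rad and height (world z) of beaker_mid below 0.041 m and horizontal distance between bottle_mid and mat_place below 0.02 m and height (world z) of bottle_mid below 0.046 m and value of joint rack below 0.07 rad and horizontal distance between rod_grip and stand_mouth below 0.012 m and angle between rod_grip's own z axis and vertical below 0.12 rad and z of rod_grip in the frame of stand_mouth below 0.04 m and linear speed of each of beaker, bottle, rod, ball_a, ball_b, ball_c below 0.03 m/s); the robot touches nothing.
It fails at once if a bystander is moved by more than 30 mm (distance of any of tube_by_mid, pot_by_mid, stopper_by_mid, timer_by_mid from where it was at the start of the episode above 0.03 m).
It fails at once if the beaker or the bottle is tipped over (angle between any of beaker_mid, bottle_mid's own z axis and vertical above 0.8 rad).
Of ball_a, ball_b, ball_c only 2 to 3 are there at a start; the rules pass over those that are not, and their reading is None.
At some moment in a run one of beaker may be knocked a few centimetres aside while the robot is not near it.
It also fails if it takes over 210 s, if anything falls off the work surface, if the arm or the gripper's body presses on something with over 40 N, if the wrist force passes 120 N, or if a joint passes its speed limit or range.

## Robot

A 6-joint arm with a two-finger parallel gripper is mounted at the origin on a cart in front of the work surface, level with it; the furniture and walls round the work are solid. World frame = base frame: x ahead of the robot, y to its left, z up, the work surface at z = 0. Lengths are in m, angles in rad, forces in N, time in s.
With the tool pointing down it reaches from about 0.3 to 0.875 m from the base axis. Payload 6.4 kg.
Tool frame: the origin (TCP) lies between the finger pads; the fingertips stand 25 mm ahead of it and the grasp point (between the pads) lies 6 mm ahead of it; z points along the fingers, y is the line along which they close (so a half turn about z gives the same grasp; the last joint's range is limited). The gripper opens to 85 mm and grips with 20 to 120 N. Pads are 22 mm wide; open, the fingers measure 114 mm over their backs; the gripper's body (76 mm by 85 mm) begins 54 mm behind the grasp point. The pads swing forward as they close: fully open they stand 13 mm farther back than shut.
Start: joints at [1.096, 0.181, 1.607, -0, 1.354, -0.206], TCP at [0.153, 0.554, 0.256] pointing down, gripper open.
Joint ranges: [-2.99, 2.99], [-0.89, 2.07], [0.3, 2.58], [-1.14, 4.28], [0, 2.63], [-3.12, 3.12]. Speed limits (rad/s): [2.57, 2.57, 3.01, 3.14, 3.14, 3.14].

## Interface

Orientations are given as a unit quaternion [w, x, y, z].
In Python, from bench import ctrl gives the robot as it stands.
- The arm moves only by the tool servo_tool, never from a script. Its argument "series" is text: rows parted by semicolons, each of 7 numbers parted by spaces: the gripper command: -1 is fully open, 1 is shut, values between are in proportion, then the shift along the tool's x, y, z in m, then the turn, a rotation vector about the tool's x, y, z in degrees. A call has 1 to 12 rows; each row is the pose to reach, as a shift and turn from the pose commanded when the call began, along the tool's axes at that moment; what a row does not reach only later rows make up. A row lasts 1/12 s, in which the tool goes at most 41.7 mm and 7.16 degrees, less where a joint would pass 70% of its speed; a pose out of reach is approached as far as the arm can. A call with a gripper value outside its range is refused whole. The fingers move at their own pace and stop on an object; the grip force is fixed at half the most. Time passes only in rows, so rows that repeat a pose let the fingers close. It gives the time, the measured TCP pose, the force, the opening and the grip force at its end, in the units of the state.
- ctrl.get_obs(): the state, without advancing time (a new reading comes with each control period).
- ctrl.camera(name): name is "scene" or "top" or "wrist"; returns a dict with "img" (400x640x3 uint8, red, green, blue), "z_map" (400x640 float32, m along the optical axis (not along the pixel's ray), 0 where there is no reading), "fovy" (degrees; the focal length in pixels is half the picture's height over the tangent of half this angle, whatever the lens; pixels are square), "cx", "cy" (the principal point, pixels), "extrinsics" (4x4, takes a point from camera to world coordinates); the wrist camera has in their place "T_tool_cam" (4x4, takes a point from camera to tool coordinates, whose origin is the TCP and whose axes are the flange's). Camera axes: x right, y down, z forward; pixel columns grow to the right and rows downward; lengths in m; the calibration is good to about 2 mm. A picture is of the moment at which its call begins: read the wrist's pose just before it.
- ctrl.hand_in(): hands the job in; it is judged then, once.
The state is a dict: "time_s": time; "q": joint angles; "dq": joint speeds; "joint_efforts": joint torques, N m; "eef_pos": TCP position; "eef_rot": TCP orientation; "wrist_force": force on the tool from outside, world axes, zero at the start; "torque": the same for the moment, N m; "opening": opening from 0.0 (shut) to 1.0 (fully open); "grasp_force": force on a finger pad.
Only numpy, scipy, OpenCV 4.12 (cv2) and the standard library are available. Lean on these libraries where they do the work, as an engineer would, in place of code of your own. Each camera call takes 0.05 s, during which the arm holds its last target. There are 200 camera calls.

## Working session

There is one attempt and no reset: what is moved stays moved. The work goes in short steps, Python scripts to look and compute and a tool call to move; the robot and the scene stay as the last step left them, time stands still between calls to the robot, and variables do not carry over. Pictures are saved under pics/ and viewed, at most 15 in all, crops included, and the job is handed in when it is done.

Besides the shell and the picture viewer there is one more tool, called in YAML: its name, and indented under it one key for each argument. servo_tool: Moves the arm, as the interface text tells. Its arguments: {"type":"object","properties":{"series":{"type":"string"}},"required":["series"]}

```bash
ls; mkdir -p pics; cat > h.py <<'E'
import numpy as np, cv2, pickle
from bench import ctrl
def cam(n,save=None):
    c=ctrl.camera(n)
    if save: cv2.imwrite('pics/'+save+'.png',cv2.cvtColor(c['img'],cv2.COLOR_RGB2BGR)); pickle.dump(c,open('pics/'+save+'.pkl','wb'))
    return c
def ext(c,o=None):
    if 'extrinsics' in c: return np.array(c['extrinsics'])
    from scipy.spatial.transform import Rotation as R
    o=o or ctrl.get_obs(); T=np.eye(4); w,x,y,z=o['eef_rot']; T[:3,:3]=R.from_quat([x,y,z,w]).as_matrix(); T[:3,3]=o['eef_pos']
    return T@np.array(c['T_tool_cam'])
def pts(c,T):
    h,w=c['z_map'].shape; f=h/2/np.tan(np.radians(c['fovy'])/2); v,u=np.mgrid[:h,:w]; z=c['z_map']
    return np.stack([(u-c['cx'])/f*z,(v-c['cy'])/f*z,z],-1)@T[:3,:3].T+T[:3,3]
def ray(c,T,u,v,zp):
    f=c['img'].shape[0]/2/np.tan(np.radians(c['fovy'])/2)
    d=T[:3,:3]@np.array([(u-c['cx'])/f,(v-c['cy'])/f,1]); return T[:3,3]+d*(zp-T[2,3])/d[2]
E
python3 - <<'E'
from h import *
print(ctrl.get_obs())
for n in('scene','top'):
    c=cam(n,n+'0'); print(n,c['fovy'],c['cx'],c['cy'],c['extrinsics'])
E
```

```text
pics
{'time_s': 0.0, 'q': array([ 1.09571295e+00,  1.81543841e-01,  1.60798514e+00,  2.62859565e-05,
        1.35382780e+00, -2.06310183e-01]), 'dq': array([-0.00091688,  0.00022117, -0.00016313,  0.00082816, -0.00029185,
       -0.0005641 ]), 'joint_efforts': array([-2.75745013e-03, -4.44861460e+01, -3.51339483e+01, -4.80669351e-04,
        8.90398223e-03, -2.72729875e-05]), 'eef_pos': array([0.15243581, 0.55390208, 0.2553936 ]), 'eef_rot': array([-3.06831603e-04,  1.33985228e-01,  9.90982937e-01, -8.27078452e-04]), 'wrist_force': array([ 0.7383036 ,  0.07378221, -0.32609463]), 'torque': array([ 0.018159  ,  0.00751189, -0.00929465]), 'grasp_force': 0.0, 'opening': 1.0022385784344692}
scene 49.06104338774037 312.29344820200714 202.03577991661945 [[-0.8689677  -0.25444436  0.42444459  0.10538812]
 [-0.49481492  0.45940269 -0.73763633  1.19853079]
 [-0.00730359 -0.85100366 -0.52510897  0.77650257]
 [ 0.          0.          0.          1.        ]]
top 53.62217411678014 313.2040569920915 199.0850046394103 [[-0.01331801 -0.99387332  0.10971985  0.4848279 ]
 [-0.99978807  0.01495869  0.01414377  0.32259456]
 [-0.01569838 -0.10950823 -0.99386192  1.29754858]
 [ 0.          0.          0.          1.        ]]
```

View pics/scene0.png

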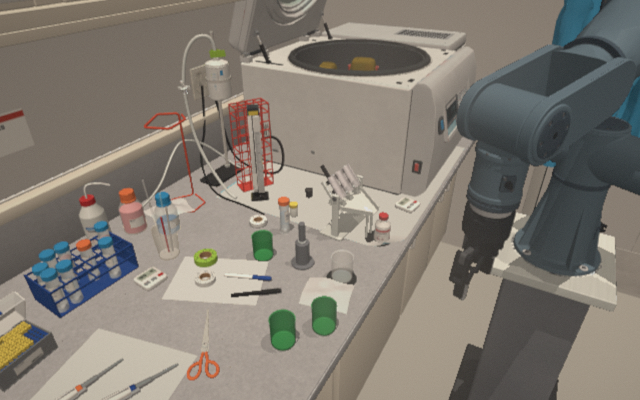

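View pics/top0.png

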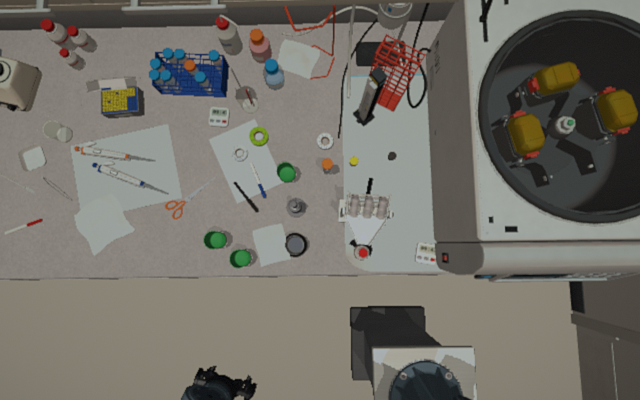

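The clear beaker on the black mat is at top (296,244). The candidates to confuse with it are the green beakers at (287,172), (215,240) and (241,258). The red-capped bottle is at (363,253), with other red caps at (222,22), (50,25) and (70,55). The rod stand is at (296,206), with pens near (245,195) as look-alikes. The rack is at (367,205).

```bash
python3 - <<'E'
from h import *
c=pickle.load(open('pics/top0.pkl','rb'));T=ext(c)
for n,u,v,z in [('beaker',296,244,.0),('bottlecap',363,253,.088),('stand',296,206,.1),('rack',367,205,.13),('handle',370,185,.19),('orange',327,165,.11),('yellow',354,161,.046),('stopper',392,156,.03),('timer',427,253,.016)]:
    print(n,ray(c,T,u,v,z).round(3))
im=cv2.cvtColor(c['img'],cv2.COLOR_RGB2BGR)[130:280,270:450]
a=cv2.resize(im,None,fx=4,fy=4,interpolation=cv2.INTER_CUBIC)
cv2.imwrite('pics/topcrop.png',a)
E
```

```text
beaker [0.482 0.399 0.   ]
bottlecap [0.452 0.191 0.088]
stand [0.597 0.392 0.1  ]
rack [0.594 0.18  0.13 ]
handle [0.645 0.178 0.19 ]
orange [0.72  0.296 0.11 ]
yellow [0.744 0.208 0.046]
stopper [0.762 0.083 0.03 ]
timer [ 0.448 -0.021  0.016]
```

View pics/topcrop.png

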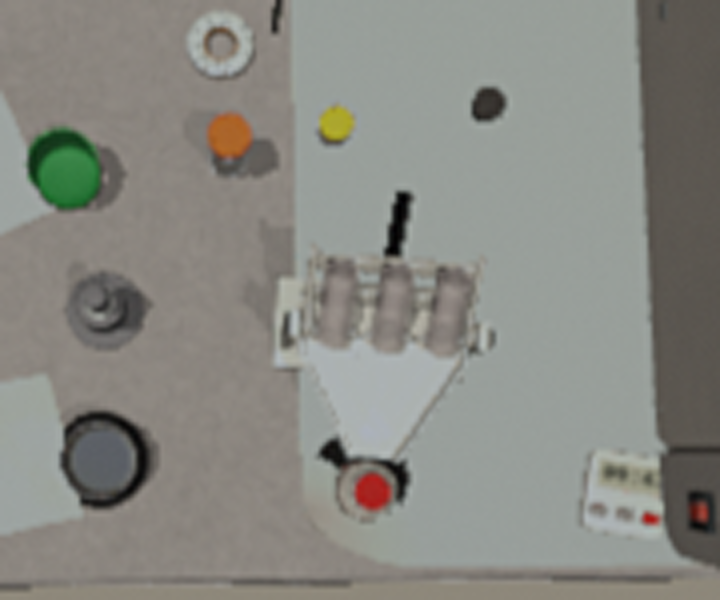

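```bash
cat >> h.py <<'E'
from scipy.spatial.transform import Rotation as R
def go(p,yaw=None,Rt=None,o=None):
    """print shift, turn to put TCP at p with tool down & tool y at angle yaw (deg) from world x"""
    o=o or ctrl.get_obs(); w,x,y,z=o['eef_rot']; R0=R.from_quat([x,y,z,w]).as_matrix()
    if Rt is None:
        a=np.radians(yaw); Y=np.array([np.cos(a),np.sin(a),0]); Z=np.array([0,0,-1.]); Rt=np.stack([np.cross(Y,Z),Y,Z],1)
    s=R0.T@(np.array(p)-o['eef_pos']); r=np.degrees(R.from_matrix(R0.T@Rt).as_rotvec())
    print('at',np.round(o['eef_pos'],4),'shift',s.round(4),'turn',r.round(2))
E
python3 - <<'E'
from h import *
c=cam('wrist','w0'); print(np.array(c['T_tool_cam']).round(3),c['fovy'])
o=ctrl.get_obs(); w,x,y,z=o['eef_rot']; print(R.from_quat([x,y,z,w]).as_matrix().round(3))
go([.42,.30,.38],90)
E
```

```text
[[-0.001 -0.955 -0.296  0.076]
 [ 1.    -0.001 -0.    -0.   ]
 [ 0.    -0.296  0.955 -0.117]
 [ 0.     0.     0.     1.   ]] 60.085031020629344
[[-0.964  0.266 -0.001]
 [ 0.266  0.964 -0.001]
 [ 0.    -0.001 -1.   ]]
at [0.1525 0.554  0.2556] shift [-0.3253 -0.174  -0.1243] turn [ -0.07  -0.02 -15.4 ]
```

servo_tool:
  series: "-1 0 0 -0.0415 0 0 -2; -1 -0.03 -0.02 -0.08 0 0 -4; -1 -0.06 -0.03 -0.124 0 0 -6; -1 -0.098 -0.05 -0.124 0 0 -8; -1 -0.135 -0.07 -0.124 0 0 -10; -1 -0.172 -0.09 -0.124 0 0 -12; -1 -0.21 -0.11 -0.124 0 0 -14; -1 -0.247 -0.13 -0.124 0 0 -15.4; -1 -0.283 -0.15 -0.124 0 0 -15.4; -1 -0.3253 -0.174 -0.1243 0 0 -15.4; -1 -0.3253 -0.174 -0.1243 0 0 -15.4; -1 -0.3253 -0.174 -0.1243 0 0 -15.4"

```text
time_s: 1.15
eef_pos: [0.4233, 0.2965, 0.38]
eef_rot: [0.0, 0.003, 1.0, -0.001]
wrist_force: [-0.3, -1.0, 0.3]
opening: 1.001
grasp_force: 0.0
```

```bash
python3 - <<'E'
from h import *
o=ctrl.get_obs();print(o['eef_pos'])
c=cam('wrist','w1'); c['T']=ext(c,o); pickle.dump(c,open('pics/w1.pkl','wb'))
E
```

```text
[0.42325551 0.29652225 0.37998442]
```

View pics/w1.png

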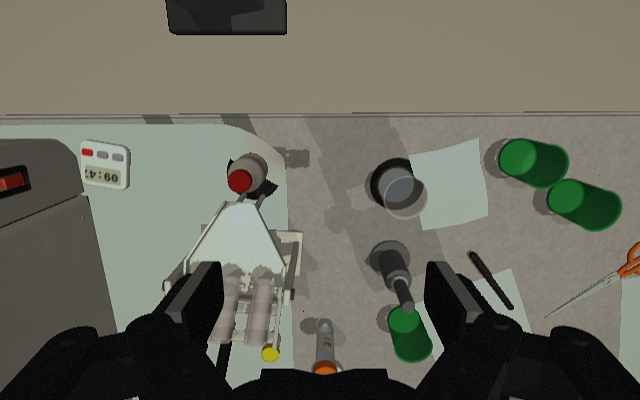

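The wrist view shows the bottle's cap at (240,181), the beaker on its mat at (398,185), the rod stand at (390,260) and the chute at (240,235). The fingers hide the rack, so I'll step back for a better look.

servo_tool:
  series: "-1 0.03 -0.02 -0.01 0 0 0; -1 0.06 -0.04 -0.02 0 0 0; -1 0.09 -0.06 -0.04 0 0 0; -1 0.1 -0.07 -0.04 0 0 0; -1 0.1 -0.07 -0.04 0 0 0; -1 0.1 -0.07 -0.04 0 0 0; -1 0.1 -0.07 -0.04 0 0 0"

```text
time_s: 1.78
eef_pos: [0.3201, 0.2309, 0.4201]
eef_rot: [-0.0, -0.0, 1.0, 0.0]
wrist_force: [1.1, 0.4, -0.9]
opening: 0.994
grasp_force: 0.0
```

```bash
python3 - <<'E'
from h import *
o=ctrl.get_obs();print(o['eef_pos'])
c=cam('wrist','w2'); c['T']=T=ext(c,o); pickle.dump(c,open('pics/w2.pkl','wb'))
im=c['img'].astype(int); P=pts(c,T)
hsv=cv2.cvtColor(c['img'],cv2.COLOR_RGB2HSV)
m=((hsv[...,0]<8)|(hsv[...,0]>172))&(hsv[...,1]>150)&(hsv[...,2]>80)
n,l,s,ce=cv2.connectedComponentsWithStats(m.astype(np.uint8))
for i in range(1,n):
    if s[i,4]>60: print('red',s[i],ce[i],ray(c,T,*ce[i],.088), P[l==i][:,2].mean())
m=(im.max(-1)<45)
n,l,s,ce=cv2.connectedComponentsWithStats(m.astype(np.uint8))
for i in range(1,n):
    if s[i,4]>100: print('blk',s[i],ce[i].round(1),ray(c,T,*ce[i],0).round(4))
for lo,hi in[(.14,.155)]:
    q=(P[...,2]>lo)&(P[...,2]<hi)&(c['z_map']>0)&(np.hypot(P[...,0]-.58,P[...,1]-.18)<.13)
    n,l,s,ce=cv2.connectedComponentsWithStats(q.astype(np.uint8))
    for i in range(1,n):
        if s[i,4]>8: print('h',s[i],ce[i].round(1),P[l==i].mean(0).round(4))
E
```

```text
[0.32010496 0.23093026 0.42010264]
red [286 236  20  18 284] [295.90140845 244.71126761] [0.44898883 0.19162095 0.088     ] 0.08832905984692184
red [104 245  15  15  67] [109.32835821 252.        ] [ 0.46034232 -0.07473407  0.088     ] 0.14541495641378563
blk [ 163    0  146   70 3996] [239.7  43. ] [0.1756 0.1111 0.    ]
blk [277 217   9  28 146] [280.7 227.8] [0.4584 0.1594 0.    ]
blk [402 217  40  42 472] [416.6 231.3] [0.4647 0.3865 0.    ]
blk [ 95 235  28  35 417] [108.1 251.9] [ 0.5025 -0.1366  0.    ]
blk [    0   262   640   138 37817] [325.4 358.9] [0.7251 0.2342 0.    ]
h [232 330   9  17 116] [236.7 337.8] [0.5607 0.1131 0.1446]
h [240 330  38  38 378] [256.8 344.4] [0.5694 0.1403 0.1471]
h [278 332  22  26 292] [288.2 342.3] [0.5656 0.183  0.1475]
h [242 335   6   6  27] [244.3 337.6] [0.5625 0.1227 0.1419]
h [301 334  26  25 290] [316.4 344.7] [0.5698 0.2211 0.1472]
h [329 337  16  17 139] [337.5 345. ] [0.5727 0.2498 0.1444]
h [326 357   6  16  61] [329.4 364.4] [0.6028 0.2388 0.1469]
```

View pics/w2.png

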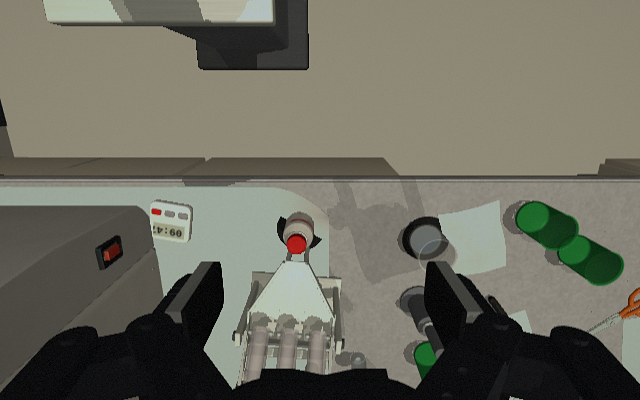

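```bash
python3 - <<'E'
from h import *
from scipy.optimize import least_squares
for nm in('w1','w2'):
    c=pickle.load(open(f'pics/{nm}.pkl','rb'));T=c['T'];im=c['img'].astype(int);P=pts(c,T);z=c['z_map']
    # mat: dark px near; boundary hull on z=0
    G=np.array([ray(c,T,u,v,0)[:2] for v in range(400) for u in range(640)]).reshape(400,640,2)
    m=(im.max(-1)<60)&(np.hypot(G[...,0]-.478,G[...,1]-.397)<.06)
    g=G[m]; h=cv2.convexHull(g.astype(np.float32))[:,0]
    print(nm,'mat',cv2.minEnclosingCircle(h), m.sum())
    for n,(x,y),zl,zh in[('beaker',(.478,.397),.06,.08),('rod grip',(.597,.392),.115,.16),('tower',(.597,.392),.066,.076),('cap',(.45,.192),.083,.093)]:
        q=(z>0)&(np.hypot(P[...,0]-x,P[...,1]-y)<.06)&(P[...,2]>zl)&(P[...,2]<zh)
        if q.sum()>5: print(n,q.sum(),P[q].mean(0).round(4),P[q].min(0).round(3),P[q].max(0).round(3))
    # spot
    m=(im.max(-1)<60)&(np.hypot(G[...,0]-.457,G[...,1]-.191)<.05)
    h=cv2.convexHull(G[m].astype(np.float32))[:,0]; print('spot',cv2.minEnclosingCircle(h))
    a=np.radians(-5);q=(z>0);S=(P-[.5667,.1815,0])@np.array([[np.cos(a),-np.sin(a),0],[np.sin(a),np.cos(a),0],[0,0,1]])
    q&=(abs(S[...,1])<.015)&(S[...,0]>-.12)&(S[...,0]<-.05)&(P[...,2]>.078)&(P[...,2]<.11)
    q&=~((np.hypot(P[...,0]-.449,P[...,1]-.1916)<.017))
    if q.sum(): print('chute floor min x',np.percentile(S[q][:,0],[1,3]),S[q][:,1].min(),S[q][:,1].max())
c=pickle.load(open('pics/top0.pkl','rb'));T=ext(c);P=pts(c,T)
S=(P-[.5667,.1815,0])@np.array([[np.cos(a),-np.sin(a),0],[np.sin(a),np.cos(a),0],[0,0,1]])
im=c['img'].astype(int)
q=(im.max(-1)<60)&(abs(S[...,1])<.02)&(S[...,0]>.03)&(S[...,0]<.16)&(S[...,2]>.1); print('handle',S[q].round(3)[::4])
E
```

```text
w1 mat ((0.47676944732666016, 0.4028496742248535), 0.039855942130088806) 930
beaker 424 [0.48   0.4038 0.0672] [0.448 0.372 0.06 ] [0.505 0.429 0.072]
rod grip 234 [0.595  0.3967 0.1276] [0.589 0.389 0.115] [0.605 0.406 0.133]
tower 333 [0.5919 0.3954 0.0713] [0.579 0.379 0.066] [0.616 0.417 0.076]
cap 1391 [0.4798 0.1893 0.0876] [0.435 0.159 0.083] [0.51  0.221 0.093]
spot ((0.46433544158935547, 0.18908430635929108), 0.03974844142794609)
chute floor min x [-0.09065501 -0.09004556] -0.014985829126412926 0.014824986914372569
w2 mat ((0.48748838901519775, 0.40299227833747864), 0.04925063997507095) 706
beaker 255 [0.4694 0.4019 0.0666] [0.448 0.372 0.06 ] [0.5   0.43  0.072]
rod grip 141 [0.5933 0.3943 0.1257] [0.588 0.389 0.115] [0.605 0.402 0.133]
tower 175 [0.5931 0.3881 0.0712] [0.578 0.379 0.066] [0.616 0.4   0.076]
cap 1002 [0.4799 0.1895 0.0876] [0.435 0.158 0.083] [0.51  0.22  0.093]
spot ((0.46734994649887085, 0.18782415986061096), 0.04040473327040672)
chute floor min x [-0.09088033 -0.09034995] -0.01497933072930253 0.014920127388356939
handle [[ 0.099  0.006  0.182]
 [ 0.096  0.004  0.187]
 [ 0.092  0.004  0.19 ]
 [ 0.09   0.001  0.188]
 [ 0.088 -0.001  0.18 ]
 [ 0.086 -0.001  0.176]
 [ 0.083 -0.001  0.175]
 [ 0.078  0.006  0.168]
 [ 0.075  0.006  0.167]
 [ 0.073  0.005  0.162]
 [ 0.07   0.005  0.161]
 [ 0.068  0.004  0.157]
 [ 0.066  0.001  0.155]
 [ 0.063 -0.     0.15 ]
 [ 0.06   0.     0.152]]
```

```bash
python3 - <<'E'
from h import *
go([.449,.1916,.20],85); go([.449,.1916,.06],85)
E
```

```text
at [0.3203 0.2309 0.4198] shift [-0.129  -0.0393  0.2197] turn [-0.01 -0.07  5.04]
at [0.3203 0.2309 0.4198] shift [-0.1292 -0.0393  0.3597] turn [-0.01 -0.07  5.04]
```

servo_tool:
  series: "-1 -0.03 -0.01 0.03 0 0 2; -1 -0.06 -0.02 0.05 0 0 5; -1 -0.09 -0.03 0.08 0 0 5; -1 -0.12 -0.039 0.11 0 0 5; -1 -0.129 -0.039 0.14 0 0 5; -1 -0.129 -0.039 0.17 0 0 5; -1 -0.129 -0.039 0.2 0 0 5; -1 -0.129 -0.039 0.22 0 0 5; -1 -0.129 -0.039 0.22 0 0 5; -1 -0.129 -0.039 0.22 0 0 5; -1 -0.129 -0.039 0.22 0 0 5"

```text
time_s: 2.75
eef_pos: [0.45, 0.1917, 0.2014]
eef_rot: [0.0, 0.043, 0.999, 0.0]
wrist_force: [0.1, 0.1, -0.4]
opening: 0.999
grasp_force: 0.0
```

```bash
python3 - <<'E'
from h import *
o=ctrl.get_obs();c=cam('wrist','w3');T=ext(c,o);P=pts(c,T)
hsv=cv2.cvtColor(c['img'],cv2.COLOR_RGB2HSV)
m=((hsv[...,0]<8)|(hsv[...,0]>172))&(hsv[...,1]>150)&(hsv[...,2]>80)&(np.hypot(P[...,0]-.45,P[...,1]-.19)<.05)
print(ray(c,T,*np.argwhere(m).mean(0)[::-1],.088),P[m].min(0),P[m].max(0)); go([.449,.1916,.06],85)
E
```

```text
[0.44947752 0.19141085 0.088     ] [0.4363569  0.1779406  0.00105659] [0.49477711 0.20506452 0.08928998]
at [0.4503 0.1917 0.2021] shift [ 0.0016 -0.0003  0.1421] turn [0.04 0.13 0.02]
```

servo_tool:
  series: "-1 0.001 0 0.03 0 0 0; -1 0.001 0 0.06 0 0 0; -1 0.001 0 0.09 0 0 0; -1 0.001 0 0.12 0 0 0; -1 0.001 0 0.142 0 0 0; -1 0.001 0 0.142 0 0 0; 0.5 0.001 0 0.142 0 0 0; 0.5 0.001 0 0.142 0 0 0; 0.5 0.001 0 0.142 0 0 0; 0.5 0.001 0 0.142 0 0 0; 0.5 0.001 0 0.142 0 0 0; 0.5 0.001 0 0.142 0 0 0"

```text
time_s: 3.8
eef_pos: [0.4501, 0.1917, 0.0613]
eef_rot: [0.002, 0.043, 0.999, 0.0]
wrist_force: [-2.5, -0.3, 9.1]
opening: 0.495
grasp_force: 60.3
```

servo_tool:
  series: "0.5 0.006 0 -0.002 0 0 0; 0.5 0.015 0 -0.003 0 0 0; 0.5 0.02 0 -0.02 0 0 0; 0.5 0.02 0 -0.05 0 0 0; 0.5 0.02 0.02 -0.06 0 0 0; 0.5 0.014 0.05 -0.06 0 0 0; 0.5 0.007 0.08 -0.06 0 0 0; 0.5 0.007 0.104 -0.06 0 0 0; 0.5 0.007 0.104 -0.04 0 0 0; 0.5 0.007 0.104 -0.02 0 0 0; 0.5 0.007 0.104 -0.005 0 0 0; 0.5 0.007 0.104 -0.001 0 0 0"

```text
time_s: 4.8
eef_pos: [0.4492, 0.2957, 0.0605]
eef_rot: [-0.001, 0.043, 0.999, -0.001]
wrist_force: [-15.6, -6.2, 47.9]
opening: 0.496
grasp_force: 68.3
```

servo_tool:
  series: "0.5 0 0 0 0 0 0; 0.5 0 0 0.001 0 0 0; -1 0 0 0.001 0 0 0; -1 0 0 0 0 0 0; -1 0 0 0 0 0 0; -1 0 0 0 0 0 0; -1 0 0 -0.03 0 0 0; -1 0 0 -0.06 0 0 0; -1 0 0 -0.09 0 0 0; -1 0 0 -0.12 0 0 0; -1 0 0 -0.14 0 0 0; -1 0 0 -0.14 0 0 0"

```text
time_s: 5.8
eef_pos: [0.4527, 0.2966, 0.2048]
eef_rot: [0.004, 0.044, 0.999, 0.002]
wrist_force: [0.6, -0.6, 0.2]
opening: 1.002
grasp_force: 0.0
```

```bash
cat >> h.py <<'E'
def circ(m,T,c,z,r=None,x0=(.46,.2)):
    """circle fit of hull of mask m projected on plane z"""
    from scipy.optimize import least_squares
    h=cv2.findContours(m.astype(np.uint8),cv2.RETR_EXTERNAL,cv2.CHAIN_APPROX_NONE)[0]
    p=max(h,key=len)[:,0]; g=np.array([ray(c,T,u,v,z)[:2] for u,v in p])
    g=cv2.convexHull(g.astype(np.float32))[:,0]
    s=least_squares(lambda a:np.hypot(*(g-a[:2]).T)-a[2],[*x0,r or .04],loss='soft_l1',f_scale=.001); return s.x.round(4),abs(s.fun).mean().round(5)
E
python3 - <<'E'
from h import *
o=ctrl.get_obs();print(o['eef_pos'])
c=cam('wrist','w4');c['T']=T=ext(c,o);pickle.dump(c,open('pics/w4.pkl','wb'));P=pts(c,T);im=c['img'].astype(int)
G=np.array([ray(c,T,u,v,0)[:2] for v in range(400) for u in range(640)]).reshape(400,640,2)
for n,x,y in(('spot',.46,.191),('mat',.477,.402)):
    m=(im.max(-1)<55)&(np.hypot(G[...,0]-x,G[...,1]-y)<.05); print(n,m.sum(),circ(m,T,c,0,x0=(x,y)))
hsv=cv2.cvtColor(c['img'],cv2.COLOR_RGB2HSV)
m=((hsv[...,0]<8)|(hsv[...,0]>172))&(hsv[...,1]>150)&(hsv[...,2]>80)&(np.hypot(P[...,0]-.45,P[...,1]-.296)<.05)
print('bottle',ray(c,T,*np.argwhere(m).mean(0)[::-1],.088))
E
```

```text
[0.45273205 0.29661548 0.20481943]
spot 2524 (array([0.4597, 0.192 , 0.0394]), np.float64(0.00018))
mat 1740 (array([0.4768, 0.3999, 0.0377]), np.float64(0.00124))
bottle [0.44831358 0.2957339  0.088     ]
```

View pics/w4.png

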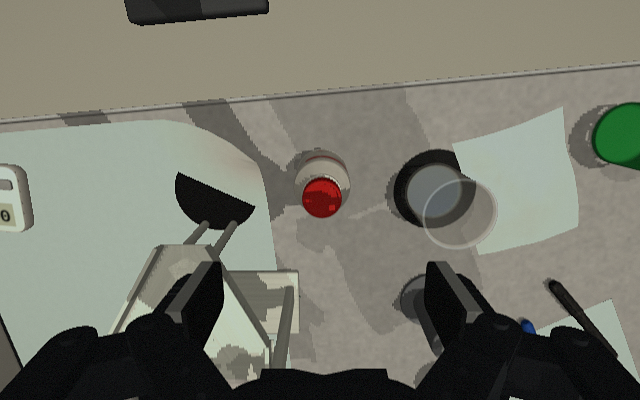

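```bash
python3 - <<'E'
from h import *
go([.4768,.401,.205],85);go([.4768,.401,.062],85)
E
```

```text
at [0.4516 0.2961 0.2023] shift [-0.016   0.1067 -0.0024] turn [0.13 0.28 0.  ]
at [0.4516 0.2961 0.2023] shift [-0.0153  0.1063  0.1406] turn [0.13 0.28 0.  ]
```

servo_tool:
  series: "-1 -0.005 0.035 0 0 0 0; -1 -0.01 0.07 0 0 0 0; -1 -0.016 0.107 0 0 0 0; -1 -0.016 0.107 0.03 0 0 0; -1 -0.016 0.107 0.07 0 0 0; -1 -0.016 0.107 0.1 0 0 0; -1 -0.016 0.107 0.13 0 0 0; -1 -0.016 0.107 0.14 0 0 0; 0.2 -0.016 0.107 0.14 0 0 0; 0.2 -0.016 0.107 0.14 0 0 0; 0.2 -0.016 0.107 0.14 0 0 0; 0.2 -0.016 0.107 0.14 0 0 0"

```text
time_s: 6.85
eef_pos: [0.477, 0.4015, 0.062]
eef_rot: [0.002, 0.044, 0.999, 0.001]
wrist_force: [0.6, 0.5, -0.8]
opening: 0.661
grasp_force: 63.6
```

servo_tool:
  series: "0.2 0 0 -0.03 0 0 0; 0.2 0 0 -0.07 0 0 0; 0.2 0 0 -0.11 0 0 0; 0.2 0.005 -0.03 -0.12 0 0 0; 0.2 0.01 -0.07 -0.12 0 0 0; 0.2 0.015 -0.11 -0.12 0 0 0; 0.2 0.021 -0.15 -0.12 0 0 0; 0.2 0.021 -0.18 -0.12 0 0 0; 0.2 0.021 -0.211 -0.11 0 0 0; 0.2 0.021 -0.211 -0.08 0 0 0; 0.2 0.021 -0.211 -0.05 0 0 0; 0.2 0.021 -0.211 -0.05 0 0 0"

```text
time_s: 7.85
eef_pos: [0.4334, 0.1911, 0.1066]
eef_rot: [-0.003, 0.045, 0.999, -0.001]
wrist_force: [-2.3, -0.9, -1.2]
opening: 0.664
grasp_force: 64.1
```

```bash
python3 - <<'E'
from h import *
o=ctrl.get_obs();go([.438,.1935,.064],85);go([.459,.1917,.064],85)
c=cam('scene','s1')
cv2.imwrite('pics/s1c.png',cv2.resize(cv2.cvtColor(c['img'][130:280,260:440],cv2.COLOR_RGB2BGR),None,fx=3.5,fy=3.5))
E
```

```text
at [0.4334 0.1911 0.1066] shift [-0.0046  0.0029  0.0426] turn [-0.08 -0.31 -0.1 ]
at [0.4334 0.1911 0.1066] shift [-0.0256  0.0029  0.0425] turn [-0.08 -0.31 -0.1 ]
```

View pics/s1c.png

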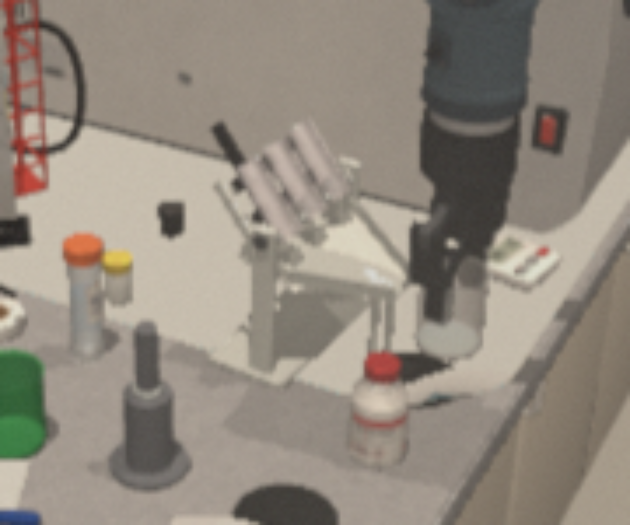

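The crop shows the beaker held upright at (450,310), in front of the chute's legs. The bottle stands at (380,410) and the bare mat is at (285,505).

servo_tool:
  series: "0.2 0 0 0.02 0 0 0; 0.2 0 0 0.035 0 0 0; 0.2 0 0 0.045 0 0 0; 0.2 0 0 0.0475 0 0 0; 0.2 0 0 0.0475 0 0 0; 0.2 -0.006 0 0.0475 0 0 0; 0.2 -0.012 0 0.0475 0 0 0; 0.2 -0.018 0 0.0475 0 0 0; 0.2 -0.021 0 0.0475 0 0 0; 0.2 -0.021 0 0.0475 0 0 0; 0.2 -0.021 0 0.0485 0 0 0; 0.2 -0.021 0 0.049 0 0 0"

```text
time_s: 8.9
eef_pos: [0.4572, 0.1905, 0.0608]
eef_rot: [0.0, 0.044, 0.999, -0.0]
wrist_force: [-1.6, -1.3, 8.3]
opening: 0.661
grasp_force: 64.9
```

```bash
python3 - <<'E'
from h import *
go([.4592,.1917,.062],85);print(ctrl.get_obs()['wrist_force'])
E
```

```text
at [0.4572 0.1905 0.0608] shift [-0.0018  0.0014 -0.0012] turn [-0.    0.01 -0.01]
[-1.59315807 -1.26728546  8.26908952]
```

servo_tool:
  series: "-0.3 0 0 -0.001 0 0 0; -1 0 0 -0.001 0 0 0; -1 0 0 -0.001 0 0 0; -1 0 0 -0.001 0 0 0; -1 0.01 0 -0.02 0 0 0; -1 0.01 0 -0.06 0 0 0; -1 0.01 0.03 -0.1 0 0 0; -1 0.01 0.06 -0.14 0 0 0; -1 0.01 0.09 -0.14 0 0 0; -1 0.01 0.104 -0.14 0 0 0; -1 0.01 0.104 -0.14 0 0 0; -1 0.01 0.104 -0.14 0 0 0"

```text
time_s: 9.9
eef_pos: [0.4556, 0.2954, 0.2003]
eef_rot: [-0.0, 0.043, 0.999, -0.0]
wrist_force: [0.1, -0.3, -0.6]
opening: 1.003
grasp_force: 0.0
```

```bash
python3 - <<'E'
from h import *
o=ctrl.get_obs();print(o['eef_pos'])
c=cam('wrist','w5');c['T']=T=ext(c,o);pickle.dump(c,open('pics/w5.pkl','wb'));P=pts(c,T);z=c['z_map']
q=(z>0)&(np.hypot(P[...,0]-.455,P[...,1]-.192)<.045)&(P[...,2]>.062)&(P[...,2]<.0745)
print('beaker rim',q.sum(),P[q].min(0),P[q].max(0),circ(q,T,c,.07,.029,(.457,.191)))
q=(z>0)&(np.hypot(P[...,0]-.45,P[...,1]-.296)<.02)&(P[...,2]>.084)
print('cap',P[q].min(0),P[q].max(0)); b=(P[q].min(0)+P[q].max(0))/2
go([b[0],b[1],.064],85)
E
```

```text
[0.45560891 0.29541863 0.20027286]
beaker rim 1174 [0.42837706 0.16102258 0.06200747] [0.4963854  0.21975113 0.07197291] (array([0.4569, 0.1912, 0.0293]), np.float64(0.00063))
cap [0.43497678 0.2772304  0.0840584 ] [0.46359214 0.31573328 0.25879945]
at [0.4554 0.2946 0.1997] shift [0.006  0.0015 0.1357] turn [-0.07 -0.09  0.05]
```

View pics/w5.png

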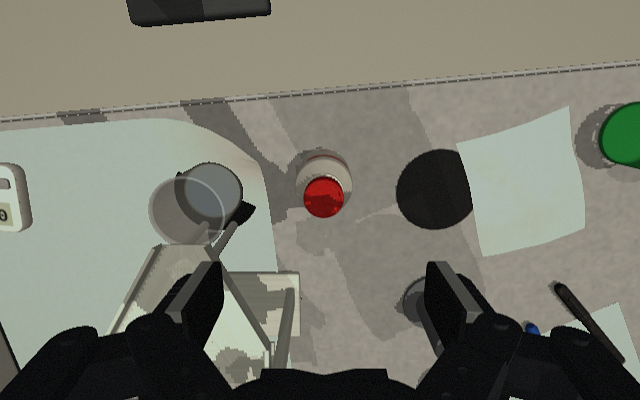

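```bash
python3 - <<'E'
from h import *
c=pickle.load(open('pics/w5.pkl','rb'));T=c['T'];im=c['img'].astype(int)
G=np.array([ray(c,T,u,v,0)[:2] for v in range(400) for u in range(640)]).reshape(400,640,2)
m=(im.max(-1)<55)&(np.hypot(G[...,0]-.477,G[...,1]-.402)<.05); print(m.sum(),circ(m,T,c,0,x0=(.477,.4)))
hsv=cv2.cvtColor(c['img'],cv2.COLOR_RGB2HSV)
m=((hsv[...,0]<8)|(hsv[...,0]>172))&(hsv[...,1]>150)&(hsv[...,2]>80);n,l,s,ce=cv2.connectedComponentsWithStats(m.astype(np.uint8))
i=1+s[1:,4].argmax();print(ray(c,T,*ce[i],.088))
go([.4485,.2957,.065],85)
E
```

```text
4755 (array([0.4772, 0.4013, 0.039 ]), np.float64(0.00131))
[0.44854963 0.29550505 0.088     ]
at [0.4554 0.2946 0.1997] shift [0.0068 0.0007 0.1347] turn [-0.07 -0.09  0.05]
```

servo_tool:
  series: "-1 0.007 0.001 0.035 0 0 0; -1 0.007 0.001 0.07 0 0 0; -1 0.007 0.001 0.1 0 0 0; -1 0.007 0.001 0.125 0 0 0; -1 0.007 0.001 0.1345 0 0 0; -1 0.007 0.001 0.1345 0 0 0; 0.5 0.007 0.001 0.1345 0 0 0; 0.5 0.007 0.001 0.1345 0 0 0; 0.5 0.007 0.001 0.1345 0 0 0; 0.5 0.007 0.001 0.1345 0 0 0; 0.5 0.007 0.001 0.1345 0 0 0; 0.5 0.007 0.001 0.1345 0 0 0"

```text
time_s: 10.95
eef_pos: [0.4508, 0.297, 0.0684]
eef_rot: [0.002, 0.043, 0.999, 0.0]
wrist_force: [-0.6, -1.9, 6.4]
opening: 0.489
grasp_force: 60.3
```

servo_tool:
  series: "0.5 0 0 -0.015 0 0 0; 0.5 0 0 -0.03 0 0 0; 0.5 -0.01 0.035 -0.03 0 0 0; 0.5 -0.02 0.07 -0.03 0 0 0; 0.5 -0.02 0.1 -0.03 0 0 0; 0.5 -0.02 0.108 -0.03 0 0 0; 0.5 -0.02 0.108 -0.03 0 0 0; 0.5 -0.02 0.108 -0.015 0 0 0; 0.5 -0.02 0.108 -0.007 0 0 0; 0.5 -0.02 0.108 -0.003 0 0 0; 0.5 -0.02 0.108 -0.002 0 0 0; 0.5 -0.02 0.108 -0.001 0 0 0"

```text
time_s: 11.95
eef_pos: [0.4786, 0.401, 0.0684]
eef_rot: [-0.0, 0.044, 0.999, -0.001]
wrist_force: [-5.9, -5.7, 16.8]
opening: 0.483
grasp_force: 63.4
```

servo_tool:
  series: "0 0 0 0 0 0 0; -1 0 0 0 0 0 0; -1 0 0 0 0 0 0; -1 0 0 0 0 0 0; -1 0 0 -0.04 0 0 0; -1 0 0 -0.08 0 0 0; -1 0 0 -0.12 0 0 0; -1 0 0 -0.16 0 0 0; -1 0 0 -0.2 0 0 0; -1 0 0 -0.24 0 0 0; -1 0 0 -0.28 0 0 0; -1 0 0 -0.32 0 0 0"

```text
time_s: 12.95
eef_pos: [0.4782, 0.4021, 0.389]
eef_rot: [-0.0, 0.044, 0.999, -0.0]
wrist_force: [0.4, 0.9, 0.0]
opening: 1.001
grasp_force: 0.0
```

```bash
python3 - <<'E'
from h import *
go([.585,.181,.39],85)
E
```

```text
at [0.4782 0.4021 0.389 ] shift [-0.1257 -0.2109 -0.001 ] turn [-0.   -0.   -0.01]
```

servo_tool:
  series: "-1 -0.018 -0.03 0 0 0 0; -1 -0.036 -0.06 0 0 0 0; -1 -0.054 -0.09 0 0 0 0; -1 -0.072 -0.12 0 0 0 0; -1 -0.09 -0.15 0 0 0 0; -1 -0.108 -0.18 0 0 0 0; -1 -0.126 -0.211 0 0 0 0; -1 -0.126 -0.211 0 0 0 0; -1 -0.126 -0.211 0 0 0 0; -1 -0.126 -0.211 0 0 0 0"

```text
time_s: 13.78
eef_pos: [0.5855, 0.1813, 0.3869]
eef_rot: [-0.0, 0.044, 0.999, 0.0]
wrist_force: [-0.1, 0.4, 0.5]
opening: 1.003
grasp_force: 0.0
```

```bash
cat >> h.py <<'E'
SO=np.array([.569,.182,0]); SA=np.radians(-5)
SR=np.array([[np.cos(SA),-np.sin(SA),0],[np.sin(SA),np.cos(SA),0],[0,0,1]])
def st(P): return (P-SO)@SR
def wo(S): return SR@np.array(S)+SO
E
python3 - <<'E'
from h import *
o=ctrl.get_obs();print(o['eef_pos'])
c=cam('wrist','w6');c['T']=T=ext(c,o);pickle.dump(c,open('pics/w6.pkl','wb'));P=pts(c,T);S=st(P);im=c['img'].astype(int)
q=(im.max(-1)<60)&(abs(S[...,1])<.03)&(S[...,0]>.03)&(S[...,0]<.16)&(S[...,2]>.1)&(S[...,2]<.24)
s=S[q]; print(q.sum(),s.mean(0),s.min(0),s.max(0))
u,d,v=np.linalg.svd(s-s.mean(0),full_matrices=False); print('dir',v[0], 'theta',np.arctan2(v[0][0],v[0][2]))
top=s[(s[:,2]>s[:,2].max()-.004)]; print('top',top.mean(0))
# posts
q=(S[...,2]>.142)&(S[...,2]<.15)&(abs(abs(S[...,1])-.069)<.012)&(abs(S[...,0])<.03)
for sg in(1,-1):
    k=q&(S[...,1]*sg>0); print('post',k.sum(),S[k].mean(0).round(4) if k.any() else '')
E
```

```text
[0.58553638 0.18134202 0.38687007]
606 [0.07554416 0.00020289 0.17021247] [ 0.05633225 -0.00648138  0.1433995 ] [0.0967005  0.00710231 0.18871978]
dir [ 0.65072229 -0.00749725  0.7592788 ] theta 0.708559369326636
top [8.87411386e-02 8.33705063e-05 1.86518548e-01]
post 250 [0.0035 0.0674 0.1452]
post 245 [ 0.0031 -0.0669  0.1454]
```

View pics/w6.png

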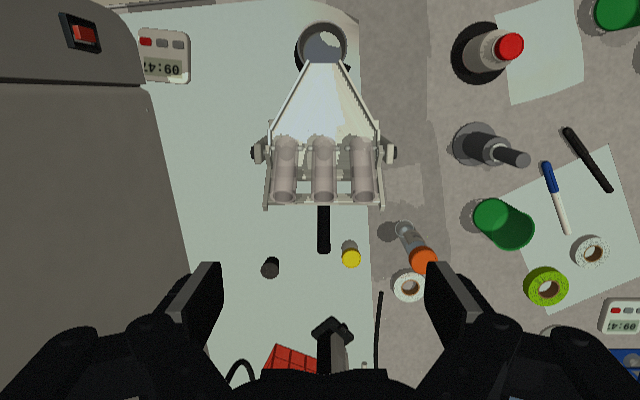

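```bash
python3 - <<'E'
from h import *
w=wo([.0834,0,.174]);go(w,85)
E
```

```text
at [0.5853 0.182  0.387 ] shift [-0.0672 -0.0016  0.213 ] turn [ 0.02 -0.03  0.03]
```

servo_tool:
  series: "-1 -0.03 0 0.03 0 0 0; -1 -0.06 -0.001 0.06 0 0 0; -1 -0.067 -0.0015 0.1 0 0 0; -1 -0.067 -0.0015 0.14 0 0 0; -1 -0.067 -0.0015 0.17 0 0 0; -1 -0.067 -0.0015 0.2 0 0 0; -1 -0.067 -0.0015 0.213 0 0 0; -1 -0.067 -0.0015 0.213 0 0 0; 1 -0.067 -0.0015 0.213 0 0 0; 1 -0.067 -0.0015 0.213 0 0 0; 1 -0.067 -0.0015 0.213 0 0 0; 1 -0.067 -0.0015 0.213 0 0 0"

```text
time_s: 14.83
eef_pos: [0.6536, 0.1742, 0.1768]
eef_rot: [0.002, 0.044, 0.999, 0.0]
wrist_force: [-0.6, 0.3, 0.1]
opening: 0.45
grasp_force: 0.0
```

servo_tool:
  series: "1 0 0 0 0 0 0; 1 0 0 0 0 0 0; 1 0 0 0 0 0 0; 1 0 0 0 0 0 0"

```text
time_s: 15.17
eef_pos: [0.6531, 0.175, 0.1753]
eef_rot: [0.001, 0.044, 0.999, 0.001]
wrist_force: [1.9, 5.3, 2.9]
opening: 0.147
grasp_force: 58.5
```

servo_tool:
  series: "1 0.003 0 -0.0065 0 0 0; 1 0.006 0 -0.013 0 0 0; 1 0.0097 0 -0.0185 0 0 0; 1 0.0134 0 -0.0241 0 0 0; 1 0.018 0 -0.029 0 0 0; 1 0.0224 0 -0.034 0 0 0; 1 0.0276 0 -0.038 0 0 0; 1 0.0328 0 -0.0423 0 0 0; 1 0.037 0 -0.045 0 0 0; 1 0.0404 0 -0.047 0 0 0; 1 0.042 0 -0.0475 0 0 0; 1 0.042 0 -0.0475 0 0 0"

```text
time_s: 16.17
eef_pos: [0.6092, 0.1789, 0.2195]
eef_rot: [-0.001, 0.043, 0.999, 0.001]
wrist_force: [1.3, 5.7, -8.3]
opening: 0.146
grasp_force: 58.8
```

```bash
python3 - <<'E'
from h import *
o=ctrl.get_obs();print(st(o['eef_pos']),o['wrist_force'],o['opening'])
E
```

```text
[0.04034081 0.0003816  0.21953362] [ 1.28623265  5.69313879 -8.31619269] 0.1462332780344917
```

servo_tool:
  series: "1 0.001 0 0 0 0 0; 1 0.002 0 0 0 0 0; 1 0.003 0 0 0 0 0; 1 0.004 0 0 0 0 0; 1 0.004 0 0 0 0 0; 1 0.004 0 0 0 0 0"

```text
time_s: 16.67
eef_pos: [0.6071, 0.1791, 0.2205]
eef_rot: [0.001, 0.044, 0.999, 0.001]
wrist_force: [6.0, 7.1, -8.0]
opening: 0.144
grasp_force: 58.8
```

servo_tool:
  series: "1 0.001 0 0 0 0 0; 1 0.002 0 0 0 0 0; 1 0.003 0 0 0 0 0; 1 0.003 0 0 0 0 0; 1 0.003 0 0 0 0 0"

```text
time_s: 17.08
eef_pos: [0.6068, 0.179, 0.2206]
eef_rot: [0.004, 0.044, 0.999, 0.001]
wrist_force: [17.8, 7.7, -15.8]
opening: 0.146
grasp_force: 58.6
```

servo_tool:
  series: "1 -0.004 0 0 0 0 0; -1 -0.004 0 0 0 0 0; -1 -0.004 0 0 0 0 0; -1 -0.004 0 0 0 0 0; -1 -0.004 0 0 0 0 0; -1 -0.004 0 -0.03 0 0 0; -1 0 0 -0.07 0 0 0; -1 0.015 0 -0.11 0 0 0; -1 0.03 0 -0.15 0 0 0; -1 0.045 0 -0.15 0 0 0; -1 0.06 0 -0.15 0 0 0; -1 0.06 0 -0.15 0 0 0"

```text
time_s: 18.08
eef_pos: [0.5422, 0.1838, 0.3737]
eef_rot: [0.001, 0.043, 0.999, 0.0]
wrist_force: [0.3, 0.3, -0.5]
opening: 1.001
grasp_force: 0.0
```

servo_tool:
  series: "-1 0 0 0 0 0 0; -1 0 0 0 0 0 0; -1 0 0 0 0 0 0; -1 0 0 0 0 0 0"

```text
time_s: 18.42
eef_pos: [0.5442, 0.1832, 0.3708]
eef_rot: [-0.001, 0.044, 0.999, -0.0]
wrist_force: [-0.7, 0.1, -0.3]
opening: 1.001
grasp_force: 0.0
```

```bash
python3 - <<'E'
from h import *
o=ctrl.get_obs();print(o['eef_pos'])
c=cam('wrist','w7');c['T']=T=ext(c,o);pickle.dump(c,open('pics/w7.pkl','wb'));P=pts(c,T);S=st(P);im=c['img'].astype(int)
q=(im.max(-1)<60)&(abs(S[...,1])<.03)&(S[...,0]>.02)&(S[...,0]<.1)&(S[...,2]>.15)&(S[...,2]<.24)
s=S[q]; print(s.mean(0),s.min(0),s.max(0)); t=s[s[:,2]>s[:,2].max()-.003]; print('top',t.mean(0))
q=(S[...,2]>.142)&(S[...,2]<.15)&(abs(abs(S[...,1])-.069)<.012)&(abs(S[...,0])<.03)
for sg in(1,-1):
    k=q&(S[...,1]*sg>0); print('post',k.sum(),S[k].mean(0).round(4) if k.any() else '')
q=(S[...,2]>.188)&(S[...,2]<.2)&(abs(S[...,1])<.07)&(abs(S[...,0])<.03)
n,l,ss,ce=cv2.connectedComponentsWithStats(q.astype(np.uint8))
for i in range(1,n):
    if ss[i,4]>20: print(ss[i],ce[i],S[l==i].mean(0).round(4),S[l==i].min(0).round(4),S[l==i].max(0).round(4))
E
```

```text
[0.54421737 0.18317835 0.37079227]
[3.99553181e-02 1.49543111e-04 2.12234670e-01] [ 0.03637061 -0.00665865  0.17102776] [0.05017753 0.00697362 0.23406252]
top [4.34726429e-02 1.31925634e-04 2.32032060e-01]
post 232 [-1.000e-04  6.780e-02  1.449e-01]
post 234 [ 0.0003 -0.0671  0.145 ]
[258 197  38  41 620] [278.69354839 218.23064516] [ 0.0078 -0.0423  0.192 ] [-0.0121 -0.0617  0.188 ] [ 0.0251 -0.027   0.196 ]
[ 297  197   97   41 1229] [348.71114727 218.31651749] [0.008  0.0216 0.1917] [-0.0121 -0.0262  0.188 ] [0.0259 0.0626 0.1962]
```

View pics/w7.png

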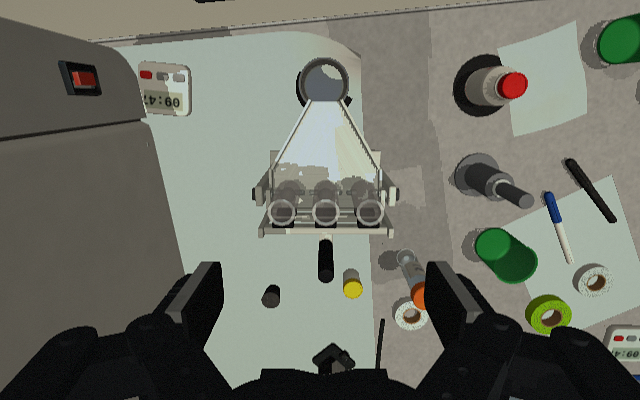

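servo_tool:
  series: "-1 -0.035 0 0 0 0 0; -1 -0.07 0 0 0 0 0; -1 -0.101 0 0 0 0 0; -1 -0.101 0 0 0 0 0; -1 -0.101 0 0 0 0 0; -1 -0.101 0 0 0 0 0; -1 -0.101 0 0 0 0 0; -1 -0.101 0 0 0 0 0"

```text
time_s: 19.13
eef_pos: [0.6437, 0.175, 0.3724]
eef_rot: [0.0, 0.043, 0.999, 0.0]
wrist_force: [-0.3, 0.6, 0.2]
opening: 0.998
grasp_force: 0.0
```

```bash
python3 - <<'E'
from h import *
o=ctrl.get_obs();print(o['eef_pos'])
c=cam('wrist','w8');c['T']=T=ext(c,o);pickle.dump(c,open('pics/w8.pkl','wb'))
a=c['img'][40:150,220:420];cv2.imwrite('pics/w8c.png',cv2.resize(cv2.cvtColor(a,cv2.COLOR_RGB2BGR),None,fx=4,fy=4,interpolation=cv2.INTER_CUBIC))
P=pts(c,T);S=st(P)
for y in(-.032,0,.032):
    q=np.hypot(S[...,0],S[...,1]-y)<.006; q&=(S[...,2]>.1)&(S[...,2]<.18); print(y,q.sum(),np.percentile(S[q][:,2],[5,50,95]).round(3) if q.any() else '')
E
```

```text
[0.64371154 0.17499361 0.37243015]
-0.032 67 [0.103 0.143 0.177]
0 127 [0.139 0.142 0.144]
0.032 69 [0.102 0.148 0.177]
```

View pics/w8c.png

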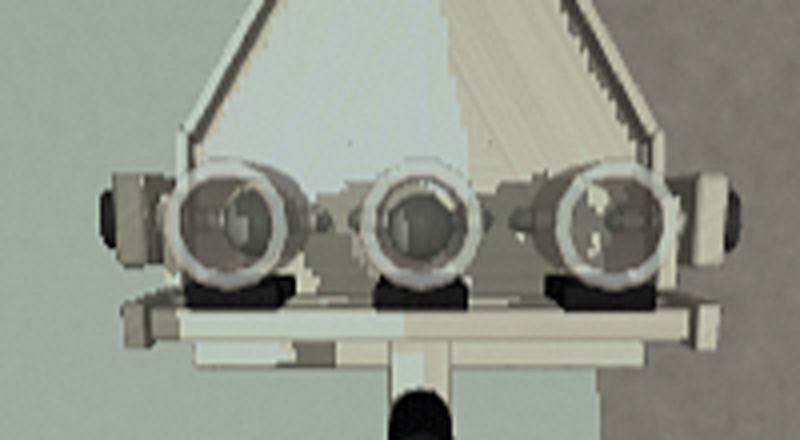

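The crop shows balls in tube c (240,220) and tube b (420,220). Tube a (615,225) looks empty, with the chute floor visible through it.

```bash
python3 - <<'E'
from h import *
c=pickle.load(open('pics/w8.pkl','rb'));T=c['T']
for u in(276.2,325,373): print(st(ray(c,T,u,96.2,.195)))
P=pts(c,T);S=st(P);q=(S[...,2]>.19)&(S[...,2]<.2)&(abs(S[...,1])<.07)&(abs(S[...,0])<.03);print(S[q].min(0),S[q].max(0))
c=pickle.load(open('pics/w7.pkl','rb'));T=c['T']
for u in(281,325,369): print(st(ray(c,T,u,212,.195)))
# rod grip/stand, from w7/w6/w1
for n in('w1','w6','w7'):
    c=pickle.load(open(f'pics/{n}.pkl','rb'));T=c['T'];P=pts(c,T);z=c['z_map']
    for lo,hi in((.128,.138),(.066,.078)):
        q=(z>0)&(np.hypot(P[...,0]-.597,P[...,1]-.394)<.03)&(P[...,2]>lo)&(P[...,2]<hi)
        print(n,lo,q.sum(),P[q].mean(0).round(4),((P[q].min(0)+P[q].max(0))/2).round(4))
go([.56,.394,.30],85)
E
```

```text
[ 0.00136836 -0.03934447  0.195     ]
[0.00137363 0.00046293 0.195     ]
[0.00137882 0.03961675 0.195     ]
[-0.01127855 -0.06230669  0.19001271] [0.02633357 0.06268942 0.19628318]
[ 0.00055166 -0.03950747  0.195     ]
[ 5.89046352e-04 -6.80196345e-05  1.95000000e-01]
[0.00062643 0.03936474 0.195     ]
w1 0.128 147 [0.597  0.3975 0.1309] [0.597  0.3975 0.1306]
w1 0.066 374 [0.5921 0.3953 0.0719] [0.5971 0.3979 0.072 ]
w6 0.128 214 [0.5978 0.397  0.1311] [0.5979 0.3976 0.1306]
w6 0.066 501 [0.5956 0.3924 0.072 ] [0.5979 0.3967 0.072 ]
w7 0.128 213 [0.5977 0.3969 0.131 ] [0.5981 0.3975 0.1307]
w7 0.066 503 [0.5947 0.3927 0.0719] [0.5977 0.3974 0.072 ]
at [0.6438 0.175  0.3726] shift [0.1025 0.2109 0.0725] turn [0.01 0.07 0.03]
```

```bash
python3 - <<'E'
from h import *
go([.5978,.3973,.117],85)
E
```

```text
at [0.6438 0.175  0.3726] shift [0.0653 0.2174 0.2556] turn [0.01 0.07 0.03]
```

servo_tool:
  series: "-1 0.01 0.035 0 0 0 0; -1 0.02 0.07 0 0 0 0; -1 0.03 0.105 0 0 0 0; -1 0.04 0.14 0.02 0 0 0; -1 0.05 0.175 0.04 0 0 0; -1 0.06 0.205 0.06 0 0 0; -1 0.0655 0.2175 0.09 0 0 0; -1 0.0655 0.2175 0.12 0 0 0; -1 0.0655 0.2175 0.14 0 0 0; -1 0.0655 0.2175 0.14 0 0 0; -1 0.0655 0.2175 0.14 0 0 0; -1 0.0655 0.2175 0.14 0 0 0"

```text
time_s: 20.18
eef_pos: [0.5989, 0.3972, 0.2342]
eef_rot: [0.001, 0.044, 0.999, 0.001]
wrist_force: [-0.1, 0.3, 1.2]
opening: 1.0
grasp_force: 0.0
```

```bash
python3 - <<'E'
from h import *
o=ctrl.get_obs();c=cam('wrist','w9');T=ext(c,o);P=pts(c,T);z=c['z_map']
for lo,hi in((.125,.14),(.066,.078)):
    q=(z>0)&(np.hypot(P[...,0]-.597,P[...,1]-.394)<.03)&(P[...,2]>lo)&(P[...,2]<hi)
    print(lo,q.sum(),P[q].mean(0).round(4),((P[q].min(0)+P[q].max(0))/2).round(4))
go([.5978,.3973,.117],85)
E
```

```text
0.125 545 [0.5972 0.3981 0.1309] [0.5978 0.3981 0.1291]
0.066 947 [0.5926 0.3984 0.0722] [0.5964 0.3978 0.0721]
at [0.5993 0.3973 0.2349] shift [ 0.0019 -0.0004  0.1179] turn [ 0.13  0.23 -0.02]
```

servo_tool:
  series: "-1 0.001 0 0.03 0 0 0; -1 0.001 0 0.06 0 0 0; -1 0.001 0 0.09 0 0 0; -1 0.001 0 0.115 0 0 0; -1 0.001 0 0.117 0 0 0; -1 0.001 0 0.117 0 0 0; 1 0.001 0 0.117 0 0 0; 1 0.001 0 0.117 0 0 0; 1 0.001 0 0.117 0 0 0; 1 0.001 0 0.117 0 0 0; 1 0.001 0 0.117 0 0 0; 1 0.001 0 0.117 0 0 0"

```text
time_s: 21.23
eef_pos: [0.5974, 0.3973, 0.1155]
eef_rot: [0.001, 0.044, 0.999, 0.0]
wrist_force: [-0.5, 0.7, 3.2]
opening: 0.196
grasp_force: 58.3
```

servo_tool:
  series: "1 0 0 0 0 0 0; 1 0 0 0 0 0 0; 1 0 0 0 0 0 0"

```text
time_s: 21.48
eef_pos: [0.5975, 0.3973, 0.1154]
eef_rot: [0.0, 0.044, 0.999, 0.0]
wrist_force: [-1.8, 0.1, 5.4]
opening: 0.194
grasp_force: 58.3
```

```bash
python3 - <<'E'
from h import *
o=ctrl.get_obs();print(o['eef_pos'],o['wrist_force'],o['opening'])
go(wo([.001,0,.35]),85);go(wo([.001,-.0395,.35]),85)
E
```

```text
[0.5974933  0.3973138  0.11544128] [-1.75443258  0.12835547  5.44776095] 0.1941706967717613
at [0.5975 0.3973 0.1154] shift [ 0.0084 -0.2168 -0.2347] turn [ 0.03  0.06 -0.  ]
at [0.5975 0.3973 0.1154] shift [ 0.0084 -0.2563 -0.2347] turn [ 0.03  0.06 -0.  ]
```

servo_tool:
  series: "1 0 0 -0.03 0 0 0; 1 0 0 -0.07 0 0 0; 1 0 0 -0.11 0 0 0; 1 0 0 -0.15 0 0 0; 1 0 0 -0.19 0 0 0; 1 0 -0.03 -0.215 0 0 0; 1 0.002 -0.065 -0.215 0 0 0; 1 0.004 -0.1 -0.215 0 0 0; 1 0.006 -0.135 -0.215 0 0 0; 1 0.008 -0.17 -0.215 0 0 0; 1 0.008 -0.2 -0.215 0 0 0; 1 0.008 -0.217 -0.215 0 0 0"

```text
time_s: 22.48
eef_pos: [0.5696, 0.1786, 0.329]
eef_rot: [-0.001, 0.045, 0.999, -0.001]
wrist_force: [0.5, 0.1, -1.1]
opening: 0.192
grasp_force: 60.3
```

servo_tool:
  series: "1 0 0 0 0 0 0; 1 0 0 0 0 0 0; 1 0 0 0 0 0 0; 1 0 0 0 0 0 0; 1 0 0 0 0 0 0"

```text
time_s: 22.9
eef_pos: [0.5701, 0.1828, 0.3293]
eef_rot: [-0.0, 0.043, 0.999, 0.0]
wrist_force: [-0.0, 0.1, -0.2]
opening: 0.195
grasp_force: 60.3
```

```bash
cat > bk.py <<'E'
from h import *
import sys
# beaker & bottle by top camera depth
c=cam('top');T=ext(c);P=pts(c,T);z=c['z_map']
q=(z>0)&(np.hypot(P[...,0]-.455,P[...,1]-.192)<.07)&(P[...,2]>.06)&(P[...,2]<.0745)
print('beaker rim',q.sum(),P[q].min(0).round(3),P[q].max(0).round(3))
q=(z>0)&(np.hypot(P[...,0]-.477,P[...,1]-.402)<.06)&(P[...,2]>.08)&(P[...,2]<.095)
print('cap',q.sum(),P[q].mean(0).round(3))
c=cam('wrist','wk');o=ctrl.get_obs();T=ext(c,o);P=pts(c,T);z=c['z_map']
q=(z>0)&(np.hypot(P[...,0]-.455,P[...,1]-.192)<.07)&(P[...,2]>.06)&(P[...,2]<.0745)
print('wrist: beaker rim',q.sum()); 
if q.sum()>20: print(P[q].min(0).round(3),P[q].max(0).round(3),circ(q,T,c,.07,.029,(.457,.191)))
E
python3 - <<'E'
exec(open('bk.py').read())
go(wo([.001,0,.2384]),85)
cv2.imwrite('pics/wkc.png',cv2.cvtColor(c['img'],cv2.COLOR_RGB2BGR))
E
```

```text
beaker rim 36 [0.43  0.165 0.061] [0.479 0.217 0.074]
cap 69 [0.479 0.4   0.087]
wrist: beaker rim 499
[0.429 0.161 0.06 ] [0.476 0.219 0.072] (array([0.4576, 0.1902, 0.029 ]), np.float64(0.00011))
at [0.5701 0.1826 0.3293] shift [ 0.     -0.0007  0.0909] turn [ 0.   -0.03  0.08]
```

View pics/wkc.png

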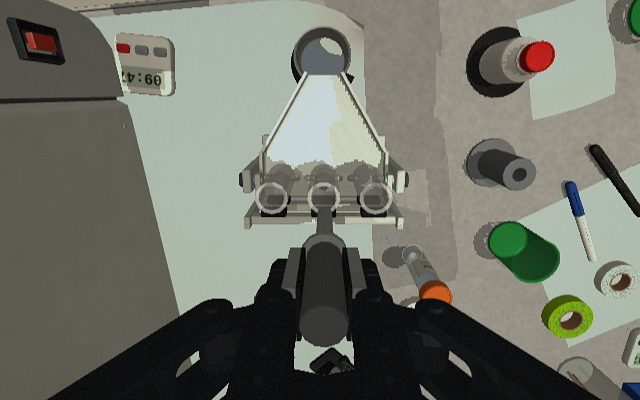

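The beaker and bottle are still in place, and the rod is above the middle tube's mouth at (323,198). I'll insert it into tube b.

servo_tool:
  series: "1 0 0 0.015 0 0 0; 1 0 0 0.03 0 0 0; 1 0 0 0.045 0 0 0; 1 0 0 0.06 0 0 0; 1 0 0 0.07 0 0 0; 1 0 0 0.075 0 0 0; 1 0 0 0.079 0 0 0; 1 0 0 0.083 0 0 0; 1 0 0 0.086 0 0 0; 1 0 0 0.089 0 0 0; 1 0 0 0.09 0 0 0; 1 0 0 0.09 0 0 0"

```text
time_s: 24.0
eef_pos: [0.5707, 0.1818, 0.2406]
eef_rot: [0.001, 0.044, 0.999, 0.0]
wrist_force: [-0.4, 0.3, 1.7]
opening: 0.195
grasp_force: 60.8
```

servo_tool:
  series: "1 0 0 0.001 0 0 0; 1 0 0 0.002 0 0 0; 1 0 0 0.002 0 0 0; 1 0 0 0.002 0 0 0; 1 0 0 -0.03 0 0 0; 1 0 0 -0.06 0 0 0; 1 0 0 -0.09 0 0 0; 1 0 -0.02 -0.09 0 0 0; 1 0 -0.0395 -0.09 0 0 0; 1 0 -0.0395 -0.09 0 0 0; 1 0 -0.0395 -0.09 0 0 0; 1 0 -0.0395 -0.09 0 0 0"

```text
time_s: 25.0
eef_pos: [0.5666, 0.1425, 0.3289]
eef_rot: [-0.001, 0.044, 0.999, 0.0]
wrist_force: [-0.4, -0.6, -0.6]
opening: 0.191
grasp_force: 60.7
```

```bash
python3 - <<'E'
exec(open('bk.py').read())
go(wo([.001,-.0395,.2384]),85)
S=st(P)
for y in (0,-.0395):
    q=(z>0)&(np.hypot(S[...,0],S[...,1]-y)<.02)&(S[...,2]<.18);print(q.sum())
a=c['img'][10:230,220:420];cv2.imwrite('pics/wk2.png',cv2.resize(cv2.cvtColor(a,cv2.COLOR_RGB2BGR),None,fx=2.7,fy=2.7,interpolation=cv2.INTER_CUBIC))
E
```

```text
beaker rim 48 [0.433 0.161 0.062] [0.479 0.217 0.074]
cap 68 [0.479 0.4   0.087]
wrist: beaker rim 514
[0.429 0.161 0.06 ] [0.477 0.219 0.072] (array([0.4577, 0.1904, 0.0289]), np.float64(0.00018))
at [0.5667 0.1429 0.329 ] shift [-0.     -0.0003  0.0906] turn [ 0.01 -0.05  0.03]
1396
1343
```

View pics/wk2.png

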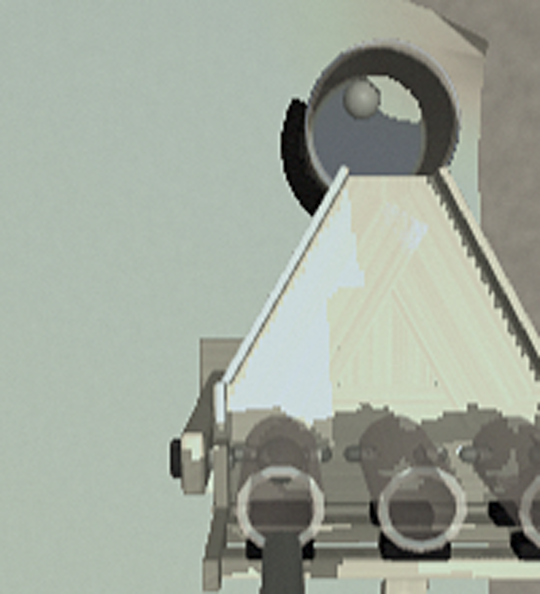

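The crop shows ball b in the beaker at (360,97), with the rod now over tube c at (280,505). Now the same push for tube c.

servo_tool:
  series: "1 0 0 0.02 0 0 0; 1 0 0 0.04 0 0 0; 1 0 0 0.06 0 0 0; 1 0 0 0.07 0 0 0; 1 0 0 0.075 0 0 0; 1 0 0 0.079 0 0 0; 1 0 0 0.083 0 0 0; 1 0 0 0.086 0 0 0; 1 0 0 0.089 0 0 0; 1 0 0 0.091 0 0 0; 1 0 0 0.091 0 0 0; 1 0 0 0.091 0 0 0"

```text
time_s: 26.1
eef_pos: [0.5669, 0.1423, 0.2389]
eef_rot: [0.0, 0.044, 0.999, 0.0]
wrist_force: [-0.0, 0.4, -0.4]
opening: 0.194
grasp_force: 60.7
```

servo_tool:
  series: "1 0 0 0 0 0 0; 1 0 0 -0.03 0 0 0; 1 0 0 -0.06 0 0 0; 1 0 0 -0.09 0 0 0; 1 0 0.03 -0.09 0 0 0; 1 0 0.06 -0.09 0 0 0; 1 0 0.079 -0.09 0 0 0; 1 0 0.079 -0.09 0 0 0; 1 0 0.079 -0.09 0 0 0; 1 0 0.079 -0.09 0 0 0"

```text
time_s: 26.93
eef_pos: [0.5735, 0.2205, 0.3282]
eef_rot: [-0.0, 0.044, 0.999, -0.0]
wrist_force: [-0.4, 0.5, -1.3]
opening: 0.194
grasp_force: 60.7
```

```bash
python3 - <<'E'
exec(open('bk.py').read())
go(wo([.001,.0395,.2384]),85)
a=c['img'][10:230,220:420];cv2.imwrite('pics/wk3.png',cv2.resize(cv2.cvtColor(a,cv2.COLOR_RGB2BGR),None,fx=2.7,fy=2.7,interpolation=cv2.INTER_CUBIC))
E
```

```text
beaker rim 18 [0.442 0.162 0.062] [0.476 0.168 0.074]
cap 68 [0.479 0.4   0.088]
wrist: beaker rim 508
[0.428 0.161 0.06 ] [0.478 0.219 0.072] (array([0.4576, 0.1904, 0.029 ]), np.float64(0.00011))
at [0.5737 0.22   0.3284] shift [0.0003 0.0013 0.09  ] turn [-0.03 -0.02 -0.06]
```

View pics/wk3.png

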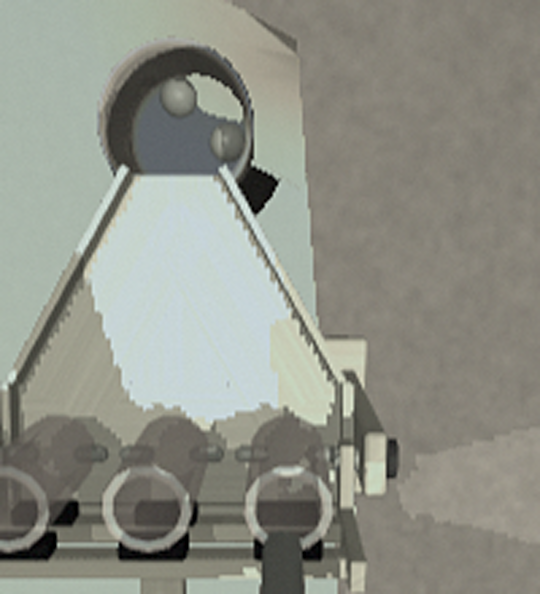

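Both balls are in the beaker, at (178,97) and (227,140). The rod is over tube a, so I'll probe it once to be sure it's empty.

servo_tool:
  series: "1 0 0.001 0.02 0 0 0; 1 0 0.001 0.04 0 0 0; 1 0 0.001 0.06 0 0 0; 1 0 0.001 0.07 0 0 0; 1 0 0.001 0.075 0 0 0; 1 0 0.001 0.08 0 0 0; 1 0 0.001 0.085 0 0 0; 1 0 0.001 0.089 0 0 0; 1 0 0.001 0.089 0 0 0"

```text
time_s: 27.78
eef_pos: [0.5738, 0.2219, 0.2394]
eef_rot: [-0.0, 0.044, 0.999, -0.0]
wrist_force: [0.6, -0.2, -0.0]
opening: 0.191
grasp_force: 60.7
```

servo_tool:
  series: "1 0 0 -0.03 0 0 0; 1 0 0 -0.06 0 0 0; 1 0 0 -0.09 0 0 0; 1 0 0.03 -0.09 0 0 0; 1 0 0.06 -0.09 0 0 0; 1 -0.004 0.1 -0.09 0 0 0; 1 -0.008 0.14 -0.09 0 0 0; 1 -0.008 0.17 -0.09 0 0 0; 1 -0.008 0.177 -0.09 0 0 0; 1 -0.008 0.177 -0.09 0 0 0; 1 -0.008 0.177 -0.09 0 0 0; 1 -0.008 0.177 -0.09 0 0 0"

```text
time_s: 28.78
eef_pos: [0.5974, 0.3963, 0.3299]
eef_rot: [0.0, 0.044, 0.999, -0.0]
wrist_force: [1.1, 0.6, -1.0]
opening: 0.189
grasp_force: 60.7
```

```bash
python3 - <<'E'
exec(open('bk.py').read())
go([.5975,.3973,.1154],85)
E
```

```text
beaker rim 49 [0.433 0.161 0.06 ] [0.479 0.217 0.074]
cap 69 [0.479 0.4   0.087]
wrist: beaker rim 848
[0.428 0.161 0.06 ] [0.497 0.22  0.072] (array([0.4586, 0.192 , 0.0304]), np.float64(0.00047))
at [0.5975 0.396  0.3301] shift [0.0003 0.0013 0.2147] turn [-0.01  0.03 -0.1 ]
```

servo_tool:
  series: "1 0 0.0013 0.03 0 0 0; 1 0 0.0013 0.06 0 0 0; 1 0 0.0013 0.09 0 0 0; 1 0 0.0013 0.12 0 0 0; 1 0 0.0013 0.14 0 0 0; 1 0 0.0013 0.145 0 0 0; 1 0 0.0013 0.145 0 0 0"

```text
time_s: 29.47
eef_pos: [0.5966, 0.3974, 0.1827]
eef_rot: [-0.002, 0.044, 0.999, -0.001]
wrist_force: [-0.6, -0.3, -0.2]
opening: 0.197
grasp_force: 60.7
```

servo_tool:
  series: "1 0 0 0.01 0 0 0; 1 0 0 0.02 0 0 0; 1 0 0 0.03 0 0 0; 1 0 0 0.04 0 0 0; 1 0 0 0.05 0 0 0; 1 0 0 0.06 0 0 0; 1 0 0 0.066 0 0 0; 1 0 0 0.068 0 0 0; 1 0 0 0.068 0 0 0; 1 0 0 0.068 0 0 0"

```text
time_s: 30.3
eef_pos: [0.5973, 0.399, 0.1163]
eef_rot: [-0.0, 0.044, 0.999, 0.0]
wrist_force: [0.1, 0.0, -0.4]
opening: 0.195
grasp_force: 60.7
```

Home, about 1 mm up. Next I release, rise clear and check.

servo_tool:
  series: "0.4 0 0 0.0005 0 0 0; -1 0 0 0.0005 0 0 0; -1 0 0 0 0 0 0; -1 0 0 0 0 0 0; -1 0 0 0 0 0 0; -1 0 0 -0.03 0 0 0; -1 0 0 -0.07 0 0 0; -1 0 0 -0.11 0 0 0; -1 0.04 0 -0.15 0 0 0; -1 0.06 -0.03 -0.19 0 0 0; -1 0.06 -0.06 -0.22 0 0 0; -1 0.06 -0.06 -0.22 0 0 0"

```text
time_s: 31.3
eef_pos: [0.5316, 0.3438, 0.3415]
eef_rot: [0.003, 0.043, 0.999, 0.001]
wrist_force: [-1.1, -0.8, 0.0]
opening: 1.0
grasp_force: 0.0
```

```bash
python3 - <<'E'
exec(open('bk.py').read())
print('z grip top')
q=(z>0)&(np.hypot(P[...,0]-.5975,P[...,1]-.3975)<.03)&(P[...,2]>.12)&(P[...,2]<.15);print(q.sum(),P[q].mean(0).round(4),P[q].max(0).round(4))
S=st(P);im=c['img'].astype(int);q=(im.max(-1)<60)&(abs(S[...,1])<.03)&(S[...,0]>.02)&(S[...,0]<.1)&(S[...,2]>.15)&(S[...,2]<.24)
s=S[q];print('handle top',s[s[:,2]>s[:,2].max()-.003].mean(0) if len(s) else None)
cv2.imwrite('pics/end.png',cv2.cvtColor(c['img'],cv2.COLOR_RGB2BGR))
E
```

```text
beaker rim 23 [0.433 0.161 0.061] [0.476 0.178 0.072]
cap 7 [0.47  0.393 0.087]
wrist: beaker rim 471
[0.429 0.162 0.06 ] [0.482 0.221 0.07 ] (array([0.4579, 0.1934, 0.0291]), np.float64(0.0003))
z grip top
254 [0.5967 0.3992 0.1279] [0.6061 0.4082 0.1309]
handle top [0.04317115 0.0018697  0.22923817]
```

View pics/end.png

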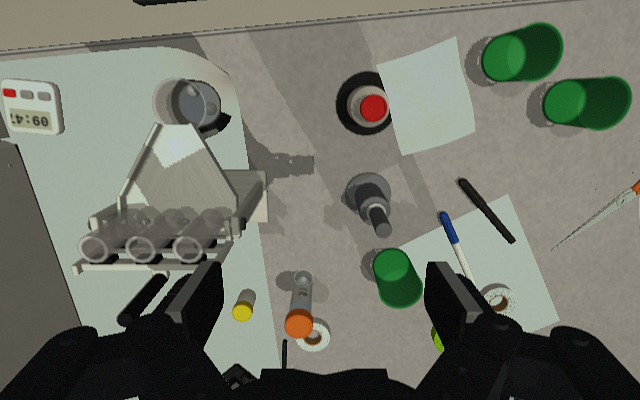

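The rack is upright and the rod is home at (375,210). The bottle stands on the mat at (373,108) and the beaker with the balls is at the chute at (192,103). All is in place, so I'll hand in.

servo_tool:
  series: "-1 0 0 0 0 0 0; -1 0 0 0 0 0 0; -1 0 0 0 0 0 0; -1 0 0 0 0 0 0; -1 0 0 0 0 0 0; -1 0 0 0 0 0 0"

```text
time_s: 31.9
eef_pos: [0.5321, 0.3446, 0.3354]
eef_rot: [-0.001, 0.043, 0.999, -0.0]
wrist_force: [-0.1, 0.1, -1.2]
opening: 0.998
grasp_force: 0.0
```

```bash
python3 -c "
exec(open('bk.py').read())
print(ctrl.hand_in())"
```

```text
beaker rim 24 [0.433 0.162 0.064] [0.476 0.178 0.074]
cap 15 [0.473 0.393 0.087]
wrist: beaker rim 580
[0.429 0.161 0.06 ] [0.494 0.22  0.072] (array([0.4578, 0.1914, 0.0295]), np.float64(0.00046))
the job is handed in; nothing more can be done
None
```

I handed the job in at about 32 s, and the hand-in returned no verdict: beaker and bottle are swapped, the rack is upright, both balls are in the beaker (the left tube was empty), the rod is back in its stand, and the bystanders were left alone.

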